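# Wake, set and zero the kitchen scale, then weigh in the walnuts

### The job

Wake the kitchen scale and weigh the walnuts into the white bowl that stands on it: press the round key (on), then the square key (grams), then, with nothing touching the bowl, the wide bar key (zero, so that the bowl is not counted), each fully down and let up again before the next, and leave the slim key (timer) alone. Then pick up the scoop, tip all four walnuts into the bowl and lay the scoop flat on the worktop, clear of the scale. Do not shift the bowl on the scale or disturb the lemon and the spice jar.

Things in the scene. Friction and masses are not known exactly. Their poses are not given: they have to be found in the camera images.
- scale: White kitchen scale, fixed, 240 mm deep (its x) x 270 wide (y). Origin: centre of its underside, on the worktop; +x away from the robot, +y to its left. Left: steel plate 216 x 172 mm, centre y +44 mm, top z 46 mm. Right: strip (face z 34 mm) with, from far to near, a dark display and a column of four grey spring keys, tops 8 mm proud (z 42 mm): round, square, slim, wide bar.
- plate_centre (a point): Centre of the top of the scale's steel plate (scale y +44 mm, z 46 mm); axes as the scale's.
- key_round_top (a point): Centre of the top of the round key (on), 30 mm across, the farthest of the column, next to the display, a dark raised broken ring on it. At scale x +47, y -95 mm; axes as the scale's.
- key_square_top (a point): Centre of the top of the square key (grams), 26 x 26 mm, second from the display, 50 mm nearer than the round key.
- key_slim_top (a point): Centre of the top of the slim key (timer, to be left alone), 14 mm deep x 30 mm wide, third from the display, 42 mm nearer than the square key.
- key_bar_top (a point): Centre of the top of the wide bar key (zero), 26 mm deep x 56 mm wide, the nearest to the robot, 45 mm nearer than the slim key.
- key_round (a joint): Travel of the round key, m: 0 up, 0.005 fully down (about 4 N).
- key_square (a joint): Travel of the square key, m: 0 up, 0.005 fully down (about 4 N).
- key_slim (a joint): Travel of the slim key, m: 0 up, 0.005 fully down.
- key_bar (a joint): Travel of the wide bar key, m: 0 up, 0.005 fully down (about 4 N).
- bowl: White round bowl, loose, 0.40 kg, standing on the scale's plate. Rim 154 mm across, 58 mm high, wall 5 mm, foot 69 mm across. Origin: centre of its underside, z up; the rim is 104 mm above the worktop.
- scoop: Steel scoop with black handle, loose, 0.16 kg, on the worktop left of the scale, holding the walnuts. Origin: on its underside; +x to the open nose, handle to -x, z up. Trough: x -55 mm (closed back) to +65 mm (nose), inside 74, outside 79 mm wide; sides 46 mm high at the back, 14 at the nose; floor 2.5 mm thick, flat to x +30 mm, then rising 6 mm to the lip.
- scoop_handle (a point): Middle of the scoop's handle, at scoop x -110 mm, z 44 mm. The handle is a straight bar along the scoop's x, 82 mm long (x -150 to -68 mm), 17 mm wide (y), 20 mm high (z 34 to 54 mm). Axes as the scoop's.
- scoop_lip (a point): Middle of the scoop's front lip, at scoop x +65 mm, z 8.5 mm, 79 mm wide.
- walnut_1_centre (a point): Centre of walnut 1, a brown walnut in its shell, 34 to 37 mm across, 12 g.
- walnut_2_centre (a point): Centre of walnut 2, a brown walnut in its shell, 34 to 37 mm across, 12 g.
- walnut_3_centre (a point): Centre of walnut 3, a brown walnut in its shell, 34 to 37 mm across, 12 g.
- walnut_4_centre (a point): Centre of walnut 4, a brown walnut in its shell, 34 to 37 mm across, 12 g.
- spice_jar: Bystander: spice jar with a black lid, 40 mm across, 105 mm high, loose. Origin: centre of its underside.
- lemon: Bystander: lemon, 83 x 58 x 58 mm, loose. Origin: centre of its underside.

How it is judged:
By the outcome, as a careful person would: the job done as asked, in the order asked, and still so for the second after the job is handed in, with the robot touching nothing.
It also fails if it takes over 61 s, if anything falls off the work surface, if the arm or the gripper's body presses on something with over 40 N, if the wrist force passes 120 N, or if a joint passes its speed limit or range.

### The arm

A 6-joint arm with a two-finger parallel gripper is mounted at the origin on a cart in front of the work surface, level with it; the furniture and walls round the work are solid. World frame = base frame: x ahead of the robot, y to its left, z up, the work surface at z = 0. Lengths are in m, angles in rad, forces in N, time in s.
With the tool pointing down it reaches from about 0.275 to 0.825 m from the base axis. Payload 4.9 kg.
Tool frame: the origin (TCP) lies midway between the tips of the shut fingers; the grasp point (between the pads) lies 19 mm behind it (bot.grip_depth is the distance from the TCP to the grasp point, in m); z points along the fingers, y is the line along which they close (so a half turn about z gives the same grasp; the last joint's range is limited). The gripper opens to 85 mm and grips with 20 to 120 N. Pads are 22 mm wide; open, the fingers measure 114 mm over their backs; the gripper's body (76 mm by 85 mm) begins 54 mm behind the grasp point. The pads swing forward as they close: fully open they stand 13 mm farther back than shut.
Start: joints at [-1.294, 0.326, -0.193, 1.052, 0, 1.437], TCP at [0.22, -0.504, 0.231] pointing down, gripper open.
Joint ranges: [-2.65, 2.65], [-0.97, 1.79], [-1.3, 1.35], [-1.93, 2.1], [-1.47, 1.37], [-3.14, 3.14]. Speed limits (rad/s): [2.57, 2.57, 3.14, 3.14, 3.14, 3.14].

### API

Orientations are given as a unit quaternion [w, x, y, z].
In Python, from cell import bot gives the robot as it stands. Calls block until the motion is done:
- bot.move_pose(position, orientation): joint-space move of the TCP to a pose.
- bot.move_linear(position, speed=0.15, rotation=None, until_force=None): straight line of the TCP; rotation=None keeps the orientation; speed is the mean speed in m/s. With until_force (N) it stops when the force on the tool has changed by that much, and returns True; else False.
- bot.goto_joints(angles): joint-space move.
- bot.set_gripper(opening, grasp_force=None): opening from 0.0 (shut) to 1.0 (fully open); grasp_force is the grip in N (None keeps the last); returns when the fingers have stopped.
- bot.wait(seconds).
- bot.solve_ik(position, orientation): joint angles nearest the present ones, or None.
- bot.camera(name): name is "scene" or "side" or "wrist"; returns the picture (400x640x3 uint8, red, green, blue); there is no depth.
- bot.calibration(name): a dict with "mtx" (3x3 intrinsics, pixels), "extrinsics" (4x4, takes a point from world to camera coordinates); the wrist camera has in their place "hand_eye" (4x4, takes a point from camera to tool coordinates, whose origin is the TCP and whose axes are the flange's). Camera axes: x right, y down, z forward; pixel columns grow to the right and rows downward; lengths in m; the calibration is good to about 2 mm. A picture is of the moment at which its call begins: read the wrist's pose just before it. calibration takes no time and is no camera call.
A pose or a line that the arm cannot do raises bot.PlanningError and nothing moves.
- bot.close_job(): hands the job in; it is judged then, once.
Trained networks look in the newest picture that a camera, given by its name, has taken for a name from the list of things; names that differ only in an ending like _2 or _b are one class to them, and where a whole thing is asked for, a point or a joint stands for the part that bears it (a point fixed in the world has none). Each returns a list of dicts, best first, with "confidence" (0 to 1); they miss things now and then, are a little off and sometimes report something else, mostly with a low value. They report only what shows in the picture. A call takes as long as a camera call.
- bot.search_frame(camera, thing): "bbox" ([left, top, width, height] in pixels, round what is visible of it).
Readings, each from a call of its own:
- bot.read_clock(): time.
- bot.read_joint_positions(): joint angles.
- bot.read_joint_vel(): joint speeds.
- bot.read_joint_efforts(): joint torques, N m.
- bot.read_position(): TCP position.
- bot.read_tool_rot(): TCP orientation.
- bot.read_ft_force(): force on the tool from outside, world axes, zero at the start.
- bot.read_moment(): the same for the moment, N m.
- bot.read_gripper_width(): opening from 0.0 (shut) to 1.0 (fully open).
- bot.read_finger_force(): force on a finger pad.
Only numpy, scipy, OpenCV 4.12 (cv2) and the standard library are available. Lean on these libraries where they do the work, as an engineer would, in place of code of your own. Each camera call takes 0.05 s, during which the arm holds its last target. There are 200 camera calls.

## Working session

There is one attempt and no reset: what is moved stays moved. The work goes in short steps, each a Python script; the robot and the scene stay as the last script left them, time stands still between calls to the robot, and variables do not carry over. Pictures are saved under pics/ and viewed, at most 10 in all, crops included, and the job is handed in when it is done.

```bash
mkdir -p pics; ls; python3 - <<'E'
from cell import bot
import cv2,numpy as np
for c in ("scene","side"):
    im=bot.camera(c); cv2.imwrite(f"pics/{c}0.png",im[:,:,::-1])
    k=bot.calibration(c); print(c,np.round(k["mtx"],1).tolist(),np.round(k["extrinsics"],4).tolist())
    for t in ("scale","bowl","scoop","scoop_handle","scoop_lip","key_round_top","key_bar_top","key_square_top","walnut_1_centre","lemon","spice_jar"):
        print(t,[(np.round(d["bbox"]).astype(int).tolist(),round(d["confidence"],2)) for d in bot.search_frame(c,t)][:4])
print(np.round(bot.calibration("wrist")["hand_eye"],4).tolist(),np.round(bot.calibration("wrist")["mtx"],1).tolist())
print(bot.read_tool_rot(),bot.read_clock())
E
```

```text
pics
scene [[387.6, 0.0, 315.4], [0.0, 387.6, 203.9], [0.0, 0.0, 1.0]] [[-0.6443, -0.7647, 0.0102, 0.5783], [-0.567, 0.4686, -0.6774, 0.223], [0.5133, -0.4422, -0.7355, 0.8606], [0.0, 0.0, 0.0, 1.0]]
scale [([308, 144, 124, 90], 0.73)]
bowl [([326, 150, 59, 41], 0.95), ([407, 180, 15, 13], 0.42)]
scoop [([247, 212, 79, 47], 0.69)]
scoop_handle [([247, 213, 80, 42], 0.67)]
scoop_lip [([246, 212, 82, 47], 0.78)]
key_round_top [([378, 151, 11, 12], 0.41)]
key_bar_top [([408, 180, 17, 10], 0.53)]
key_square_top [([245, 212, 82, 47], 0.5)]
walnut_1_centre []
lemon [([228, 266, 27, 28], 0.8)]
spice_jar [([278, 168, 16, 38], 0.69)]
side [[454.0, 0.0, 317.5], [0.0, 454.0, 211.5], [0.0, 0.0, 1.0]] [[-0.8407, -0.5414, -0.0115, 0.6004], [-0.2418, 0.3944, -0.8866, 0.0829], [0.4845, -0.7426, -0.4625, 1.1184], [0.0, 0.0, 0.0, 1.0]]
scale [([283, 182, 123, 53], 0.73)]
bowl [([306, 168, 58, 37], 0.92)]
scoop [([242, 229, 93, 36], 0.97)]
scoop_handle [([243, 228, 89, 38], 0.58)]
scoop_lip [([245, 229, 95, 39], 0.82)]
key_round_top []
key_bar_top [([381, 191, 17, 7], 0.64)]
key_square_top [([364, 187, 9, 4], 0.6)]
walnut_1_centre []
lemon [([246, 266, 28, 34], 0.69)]
spice_jar [([265, 191, 13, 41], 0.59)]
[[-0.001, -0.9623, -0.2721, 0.0669], [1.0, -0.0014, 0.001, 0.001], [-0.0013, -0.2721, 0.9623, -0.1425], [0.0, 0.0, 0.0, 1.0]] [[306.5, 0.0, 320.2], [0.0, 306.5, 201.4], [0.0, 0.0, 1.0]]
[2.60216447e-05 9.78975423e-01 2.03978238e-01 1.53909683e-06] 1.2
```

```bash
python3 - <<'E'
import cv2,numpy as np
a=cv2.imread("pics/scene0.png")[130:310,210:450]; b=cv2.imread("pics/side0.png")[150:310,210:450]
a=cv2.resize(a[:,:],None,fx=2.0,fy=2.0,interpolation=3)
a=cv2.imread("pics/scene0.png")[140:300,220:440]; b=cv2.imread("pics/side0.png")[160:310,220:420]
a=cv2.resize(a,(800,582),interpolation=3)
cv2.imwrite("pics/crop_a.png",a)
cv2.imwrite("pics/crop_b.png",cv2.resize(b,(800,600),interpolation=3))
E
```

```text
(no output)
```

View pics/crop_a.png

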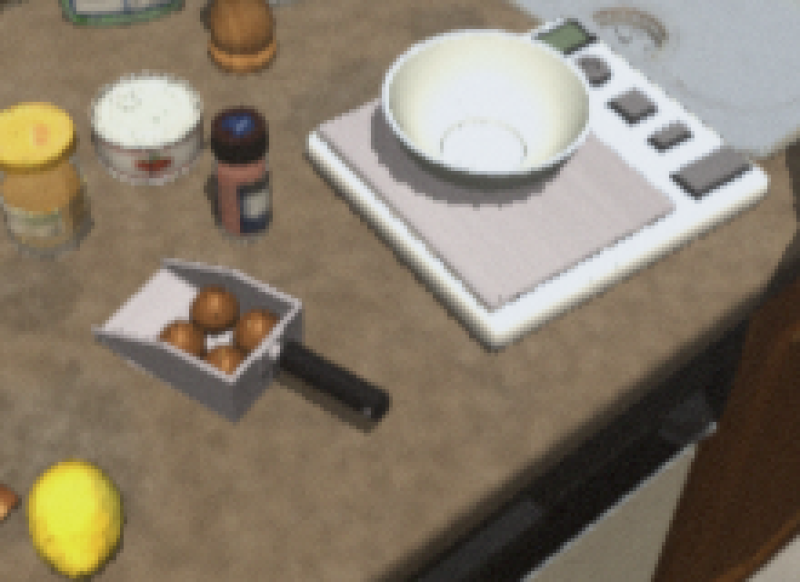

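```bash
cat > h.py <<'E'
from cell import bot
import cv2,numpy as np
from scipy.spatial.transform import Rotation as R
def cam(c):
    k=bot.calibration(c)
    if c=="wrist":
        T=np.eye(4);q=bot.read_tool_rot();T[:3,:3]=R.from_quat([q[1],q[2],q[3],q[0]]).as_matrix();T[:3,3]=bot.read_position()
        return k["mtx"],np.linalg.inv(T@k["hand_eye"])
    return k["mtx"],np.array(k["extrinsics"])
def toz(K,E,uv,z):
    d=E[:3,:3].T@np.linalg.solve(K,[uv[0],uv[1],1]);o=-E[:3,:3].T@E[:3,3]
    return o+d*(z-o[2])/d[2]
def proj(K,E,P):
    p=(E[:3,:3]@np.atleast_2d(P).T).T+E[:3,3];q=(np.asarray(K)@p.T).T
    return q[:,:2]/q[:,2:]
def down(yaw): # tool z down; yaw = world direction angle of tool y axis (closing)
    y=np.array([np.cos(yaw),np.sin(yaw),0]);z=np.array([0,0,-1.]);x=np.cross(y,z)
    return quat(np.c_[x,y,z])
def quat(M):
    q=R.from_matrix(M).as_quat();return [q[3],q[0],q[1],q[2]]
E
python3 - <<'E'
from h import *
K,E=cam("scene")
f=lambda u,v,z:np.round(toz(K,E,(220+u/3.636,140+v/3.636),z),3).tolist()
for n,u,v,z in [("round",594,68,.042),("sq",632,104,.042),("slim",671,134,.042),("bar",711,171,.042),("bowlrimL",383,105,.104),("bowlrimR",592,95,.104),("rimtop",480,30,.104),("rimbot",490,175,.104),("scNL",490,320,.034),("scFL",310,135,.034),("scNR",768,180,.034),("handle_end",375,395,.044),("handle_start",285,350,.044),("noseL",100,332,.012),("noseR",168,262,.012),("backR",300,302,.046),("backL",235,378,.046),("lemon",75,520,.03),("jartop",240,130,.1),("lemonstub",5,500,0.01)]:
    print(n,f(u,v,z))
print(np.round(-E[:3,:3].T@E[:3,3],2))
E
```

```text
round [0.582, 0.009, 0.042]
sq [0.534, 0.017, 0.042]
slim [0.492, 0.02, 0.042]
bar [0.446, 0.027, 0.042]
bowlrimL [0.606, 0.214, 0.104]
bowlrimR [0.518, 0.091, 0.104]
rimtop [0.622, 0.103, 0.104]
rimbot [0.507, 0.204, 0.104]
scNL [0.453, 0.248, 0.034]
scFL [0.672, 0.227, 0.034]
scNR [0.417, -0.006, 0.034]
handle_end [0.45, 0.354, 0.044]
handle_start [0.515, 0.376, 0.044]
noseL [0.629, 0.45, 0.012]
noseR [0.652, 0.376, 0.012]
backR [0.54, 0.344, 0.046]
backL [0.517, 0.416, 0.046]
lemon [0.503, 0.548, 0.03]
jartop [0.653, 0.306, 0.1]
lemonstub [0.555, 0.57, 0.01]
[0.06 0.72 0.78]
```

View pics/side0.png

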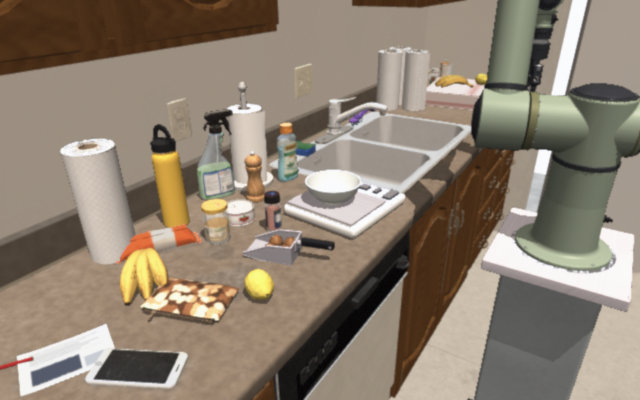

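```bash
python3 - <<'E'
from h import *
for y in (np.pi/2,-np.pi/2):
    q=bot.solve_ik([0.50,0.22,0.36],down(y)); print(y,None if q is None else np.round(q,2))
q=bot.solve_ik([0.50,0.22,0.36],down(np.pi/2))
q2=bot.solve_ik([0.50,0.22,0.36],down(-np.pi/2))
j=min([a for a in(q,q2) if a is not None],key=lambda a:abs(a[5]))
bot.goto_joints(j)
K,E=cam("wrist");np.savez("w1.npz",K=K,E=E)
im=bot.camera("wrist");cv2.imwrite("pics/w1.png",im[:,:,::-1])
for t in ("scale","bowl","scoop","scoop_handle","key_round_top","key_square_top","key_slim_top","key_bar_top","walnut_1_centre","lemon","spice_jar"):
    for d in bot.search_frame("wrist",t)[:4]: print(t,np.round(d["bbox"]).tolist(),round(d["confidence"],2))
print(bot.read_clock(),bot.read_position())
E
```

```text
1.5707963267948966 [0.28 0.27 0.06 1.36 0.   0.28]
-1.5707963267948966 [ 0.28  0.27  0.06  1.36  0.   -2.86]
scale [163.0, 104.0, 177.0, 164.0] 0.93
bowl [217.0, 160.0, 110.0, 110.0] 0.68
scoop [397.0, 121.0, 65.0, 127.0] 0.94
scoop_handle [395.0, 121.0, 66.0, 127.0] 0.97
key_round_top [179.0, 207.0, 20.0, 22.0] 0.53
key_square_top [181.0, 178.0, 17.0, 17.0] 0.63
key_slim_top [175.0, 154.0, 22.0, 9.0] 0.61
key_bar_top [167.0, 118.0, 38.0, 19.0] 0.81
walnut_1_centre [425.0, 181.0, 24.0, 19.0] 0.67
lemon [504.0, 140.0, 55.0, 47.0] 0.96
spice_jar [396.0, 120.0, 66.0, 130.0] 0.72
spice_jar [356.0, 236.0, 36.0, 53.0] 0.65
4.575 [0.49999202 0.21998683 0.35999593]
```

View pics/w1.png

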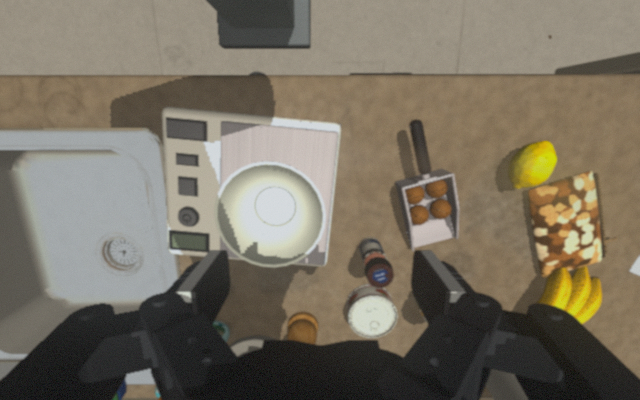

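```bash
python3 - <<'E'
from h import *
from scipy.optimize import least_squares
w=np.load("w1.npz");Kw,Ew=w["K"],w["E"];Ks,Es=cam("scene")
S=lambda u,v:(220+u/3.636,140+v/3.636)
def fit(items,x0):
    def f(p,full=False):
        r=[]
        c,s=np.cos(p[2]),np.sin(p[2])
        for (lx,ly,z),K,E,uv in items:
            P=[p[0]+c*lx-s*ly,p[1]+s*lx+c*ly,z]; r+=list((proj(K,E,P)[0]-uv)/ (1.0))
        return np.array(r)
    o=least_squares(f,x0,loss="soft_l1");print(np.round(o.x,4),np.degrees(o.x[2]).round(2));print(np.round(f(o.x).reshape(-1,2),1).tolist());return o.x
ks=[(.047,-.095,.042),(-.003,-.095,.042),(-.045,-.095,.042),(-.090,-.095,.042)]
W=[(189,217.5),(188,186.5),(186.5,159),(186.5,128.5)]
C=[S(594,68),S(632,104),S(671,134),S(711,171)]
wi=[(k,Kw,Ew,u) for k,u in zip(ks,W)]; si=[(k,Ks,Es,u) for k,u in zip(ks,C)]
print("scale");[fit(i,[.53,.1,-.1]) for i in (wi,si,wi+si)]
# scoop
pts=[(-.150,0,.044),(-.055,.0395,.046),(-.055,-.0395,.046),(.065,.0395,.014),(.065,-.0395,.014)]
W=[(416,122),(455.5,171),(399.5,183),(459,239),(411,249)]
C=[S(380,396),S(235,380),S(300,302),S(97,334),S(168,262)]
wi=[(k,Kw,Ew,u) for k,u in zip(pts,W)]; si=[(k,Ks,Es,u) for k,u in zip(pts,C)]
print("scoop");[fit(i,[.58,.39,.3]) for i in (wi,si,wi+si)]
print("bowl",toz(Kw,Ew,(271.5,214.5),.104),toz(Ks,Es,S(487,102),.104))
print("bowl foot inside",toz(Kw,Ew,(275,206),.052))
print("lemon",toz(Kw,Ew,(533,165),.029))
print("jar top",toz(Kw,Ew,(379,273),.105),toz(Ks,Es,S(240,125),.105), "jar base",toz(Kw,Ew,(371,243),0))
E
```

```text
scale
[ 0.5467  0.1073 -0.0886] -5.08
[[-0.1, -0.4], [-0.1, -0.1], [0.6, 0.3], [-0.4, 0.1]]
[ 0.5482  0.1096 -0.1295] -7.42
[[-0.3, -0.0], [0.6, -0.1], [-0.2, 0.3], [-0.0, -0.1]]
[ 0.547   0.1075 -0.0942] -5.39
[[-0.1, -0.5], [0.1, -0.2], [0.9, 0.1], [0.2, 0.0], [-0.7, -0.6], [0.6, -0.9], [0.2, -0.7], [0.8, -1.4]]
scoop
[0.5795 0.3951 0.2698] 15.46
[[0.1, -3.6], [-1.3, 3.0], [3.1, 4.7], [-1.7, -1.7], [0.7, -0.3]]
[0.5802 0.3963 0.3086] 17.68
[[3.4, 2.4], [-0.2, -0.0], [0.5, -0.4], [-0.7, -0.5], [-1.1, -0.5]]
[0.58   0.396  0.2783] 15.95
[[-0.2, -3.0], [-1.1, 3.2], [3.4, 5.3], [-1.0, -1.7], [1.5, 0.1], [2.5, 3.7], [-0.9, 0.2], [0.7, 0.2], [-0.4, -1.2], [-0.1, -0.8]]
bowl [0.56066413 0.15010377 0.104     ] [0.56085126 0.1547917  0.104     ]
bowl foot inside [0.56397151 0.14725759 0.052     ]
lemon [0.50525458 0.5464193  0.029     ]
jar top [0.64914941 0.30109993 0.105     ] [0.65258887 0.30548339 0.105     ] jar base [0.64793646 0.30606768 0.        ]
```

```bash
python3 - <<'E'
from h import *
bot.set_gripper(0.0)
p=np.array([.547,.1075]);a=-.0942;c,s=np.cos(a),np.sin(a)
q=down(np.pi/2+a)
for i,lx in enumerate((.047,-.003,-.090)):
    xy=p+[c*lx+s*.095,s*lx-c*.095]
    if i==0: bot.move_pose([*xy,.10],q);bot.move_linear([*xy,.058],speed=.12)
    else: bot.move_linear([*xy,.058],speed=.15)
    f=bot.move_linear([*xy,.034],speed=.025,until_force=12)
    print(f,np.round(bot.read_position(),4),np.round(bot.read_ft_force(),1))
    bot.wait(.15)
    bot.move_linear([*xy,.058],speed=.08);bot.wait(.1)
    print(bot.read_clock(),np.round(bot.read_ft_force(),1))
E
```

```text
True [0.5848 0.0085 0.037 ] [-1.1 -0.2  6.7]
8.625 [ 0.7 -0.9  0.5]
True [0.5351 0.0132 0.037 ] [-1.6 -0.7  7.8]
10.5917 [-0.1  0.5  0.4]
True [0.4485 0.0214 0.0369] [-1.9 -0.   8.9]
12.8 [ 0.6  0.2 -0.3]
```

```bash
python3 - <<'E'
from h import *
P=bot.read_position()
bot.move_linear([P[0],P[1],.16],speed=.25)
bot.move_pose([.505,.385,.22],down(np.pi/2+.28))
K,E=cam("wrist");np.savez("w2.npz",K=K,E=E)
im=bot.camera("wrist");cv2.imwrite("pics/w2.png",im[:,:,::-1])
print(bot.search_frame("wrist","scoop")[:2],bot.read_clock(),np.round(bot.read_joint_positions(),2))
# feasibility study
bowl=np.array([.561,.152])
from scipy.optimize import least_squares
def scoopR(psi,pitch): return R.from_euler("ZY",[psi,pitch]).as_matrix()
G=np.array([-.100,0,.044])
for tilt in (0,20,35):
  t=np.radians(tilt)
  for flip in (1,-1):
    # tool axes in scoop frame
    z=np.array([np.sin(t),0,-np.cos(t)]);y=np.array([0,flip,0.]);T=np.c_[np.cross(y,z),y,z]
    def tcp(lip,Rs,):
        o=lip-Rs@[.065,0,.0085]; return o+Rs@G+Rs@T[:,2]*.019, quat(Rs@T)
    Rs=scoopR(.29,0);o=np.array([.58,.396,0]);g=bot.solve_ik(o+Rs@G+Rs@T[:,2]*.019,quat(Rs@T))
    print("tilt",tilt,flip,"grasp",None if g is None else np.round(g,2))
    for psi in (30,10,-15,-40,-65,-90):
        ps=np.radians(psi);d=np.array([np.cos(ps),np.sin(ps)])
        ok=[]
        for pit in (0,15,30,45,60,70):
            p,q=tcp(np.array([*(bowl-.03*d),.125]),scoopR(ps,np.radians(pit)));ok.append(bot.solve_ik(p,q) is not None)
        print(psi,"".join("x" if k else "." for k in ok))
E
```

```text
[{'bbox': [275.9, 112.7, 74.5, 165.2], 'confidence': 0.6}] 14.85 [ 0.53  0.49  0.03  1.11 -0.    0.26]
tilt 0 1 grasp [ 0.53  0.63 -0.28  0.66  0.    0.24]
30 xxxx..
10 xxxx..
-15 xxxx..
-40 xxxxx.
-65 xxxxxx
-90 xxxxxx
tilt 0 -1 grasp [ 0.53  0.63 -0.28  0.66  0.   -2.9 ]
30 xxxx..
10 xxxx..
-15 xxxx..
-40 xxxxx.
-65 xxxxxx
-90 xxxxxx
tilt 20 1 grasp [ 0.57  0.49 -0.65  0.09 -0.1   0.27]
30 xxxxx.
10 xxxxx.
-15 xxxxx.
-40 xxxxxx
-65 xxxxxx
-90 xxxxxx
tilt 20 -1 grasp [ 0.57  0.49 -0.65  0.09 -0.1  -2.88]
30 xxxxx.
10 xxxxx.
-15 xxxxx.
-40 xxxxxx
-65 xxxxxx
-90 xxxxxx
tilt 35 1 grasp [ 0.61  0.5  -0.89 -0.4  -0.18  0.27]
30 xxxxxx
10 xxxxxx
-15 xxxxxx
-40 xxxxxx
-65 xxxxxx
-90 xxxxxx
tilt 35 -1 grasp [ 0.61  0.5  -0.89 -0.4  -0.18 -2.87]
30 xxxxxx
10 xxxxxx
-15 xxxxxx
-40 xxxxxx
-65 xxxxxx
-90 xxxxxx
```

View pics/w2.png

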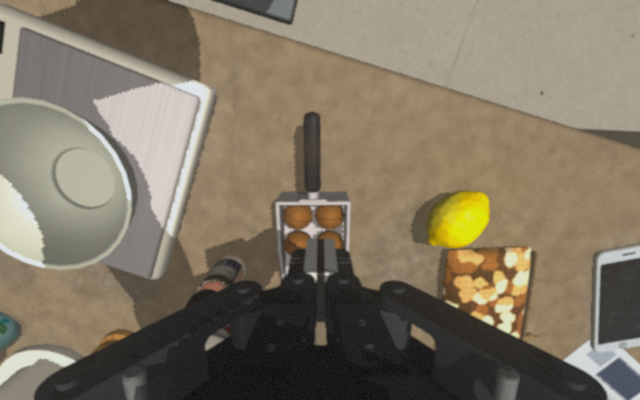

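```bash
cat >> h.py <<'E'
G=np.array([-.100,0,.044]);t=np.radians(20)
_z=np.array([np.sin(t),0,-np.cos(t)]);_y=np.array([0,1,0.]);T=np.c_[np.cross(_y,_z),_y,_z]
def scoopR(psi,pitch): return R.from_euler("ZY",[psi,pitch]).as_matrix()
def tcp(o,Rs): return np.asarray(o)+Rs@G+Rs@T[:,2]*.019, quat(Rs@T)
E
python3 - <<'E'
from h import *
w=np.load("w2.npz");K,E=w["K"],w["E"]
a=toz(K,E,(313,115),.054);b=toz(K,E,(314,188),.054)
c1=toz(K,E,(277,200),.046);c2=toz(K,E,(350.5,199),.046)
d=b-a;psi=np.arctan2(d[1],d[0]);n=(c2-c1);psi2=np.arctan2(-n[0],n[1])
print(a,b,np.linalg.norm(d),np.degrees(psi));print(c1,c2,np.linalg.norm(n),np.degrees(psi2))
for p in(psi,psi2): print((c1+c2)[:2]/2+.055*np.array([np.cos(p),np.sin(p)]), (a+b)[:2]/2+.109*np.array([np.cos(p),np.sin(p)]))
E
```

```text
[0.43935936 0.35569664 0.054     ] [0.50883531 0.3760778  0.054     ] 0.07240372988843659 16.349339915708914
[0.53420439 0.34190364 0.046     ] [0.51158158 0.41711395 0.046     ] 0.07853904737531898 16.740968117568617
[0.57566896 0.39499092] [0.57868973 0.39656997]
[0.57556191 0.39535129] [0.57847756 0.39728416]
```

```bash
python3 - <<'E'
from h import *
Rs=scoopR(np.radians(16.5),0);o=np.array([.577,.396,0.])
p,q=tcp(o,Rs)
bot.set_gripper(.6)
bot.move_pose(p-Rs@T[:,2]*.09,q)
hit=bot.move_linear(p,speed=.12,until_force=15)
print("hit",hit,bot.read_position()-p)
bot.set_gripper(0.0,grasp_force=100)
print(bot.read_gripper_width()*85,bot.read_finger_force(),np.round(bot.read_ft_force(),1))
bot.move_linear(p+[0,0,.03],speed=.08)
im=bot.camera("side");print(np.round(bot.read_ft_force(),2),bot.read_clock())
K,E=cam("side");print(proj(K,E,[(o+Rs@v+[0,0,.03]) for v in ([.065,0,.0085],[-.15,0,.044],[-.055,.0395,.046],[.065,.0395,.014])]).round(1).tolist())
cv2.imwrite("pics/s2.png",cv2.resize(im[170:300,200:400,::-1],(800,520),interpolation=cv2.INTER_CUBIC))
E
```

```text
hit False [0.00039736 0.00026442 0.00048099]
15.407764743900202 97.35345125198364 [-2.3 -1.3  5. ]
[ 0.64  1.02 -2.91] 18.0833
[[250.8, 235.3], [336.8, 234.4], [291.6, 236.6], [243.8, 241.5]]
```

View pics/s2.png

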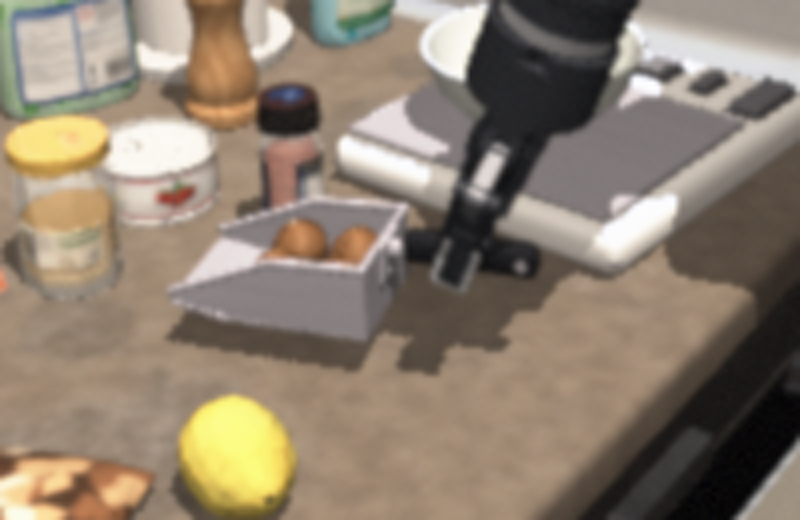

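```bash
python3 - <<'E'
from h import *
P=np.array(bot.read_position())
bot.move_linear(P+[0,0,.12],speed=.2)
ps=np.radians(-40);d=np.array([np.cos(ps),np.sin(ps)]);bowl=np.array([.561,.152])
def pour(pit,back=.030,zl=.125):
    Rs=scoopR(ps,np.radians(pit));lip=np.array([*(bowl-back*d),zl])
    return tcp(lip-Rs@[.065,0,.0085],Rs)
p,q=pour(-4,.04,.155);bot.move_linear(p,speed=.16,rotation=q)
print(bot.read_clock())
for a in (8,16,24,32,40,50,60,68):
    p,q=pour(a);bot.move_linear(p,speed=.09,rotation=q)
bot.wait(.4)
print(bot.read_clock(),np.round(bot.read_ft_force(),2))
im=np.vstack([bot.camera("scene")[120:270,250:450],bot.camera("side")[120:270,250:450]])[:,:,::-1]
cv2.imwrite("pics/p1.png",cv2.resize(im,(800,1200)[::1],interpolation=cv2.INTER_CUBIC)[:600]);cv2.imwrite("pics/p1b.png",cv2.resize(im,(400,600),interpolation=cv2.INTER_CUBIC))
E
```

```text
19.975
23.65 [-0.27  0.09 -1.01]
```

View pics/p1b.png

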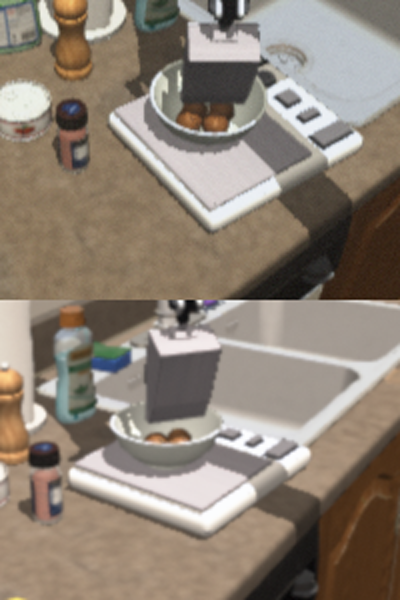

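```bash
python3 - <<'E'
from h import *
P=np.array(bot.read_position());bot.move_linear(P+[0,0,.06],speed=.15)
ps=np.radians(-40);d=np.array([np.cos(ps),np.sin(ps)]);bowl=np.array([.561,.152])
Rs=scoopR(ps,np.radians(-2));lip=np.array([*(bowl-.06*d),.185]);p,q=tcp(lip-Rs@[.065,0,.0085],Rs)
bot.move_linear(p,speed=.15,rotation=q)
Rs=scoopR(np.radians(16.5),0);o=np.array([.577,.396,0.]);p,q=tcp(o,Rs)
bot.move_linear(p+[0,0,.15],speed=.18,rotation=q)
bot.move_linear(p+[0,0,.015],speed=.15)
hit=bot.move_linear(p+[0,0,-.001],speed=.03,until_force=5)
print(hit,bot.read_position()-p,bot.read_clock())
bot.set_gripper(.6);bot.wait(.2)
bot.move_linear(p-Rs@T[:,2]*.12,speed=.15)
bot.move_pose([.45,.25,.36],down(np.pi/2))
K,E=cam("wrist");im=bot.camera("wrist");cv2.imwrite("pics/w3.png",im[:,:,::-1])
for t in ("walnut_1_centre","bowl","lemon","spice_jar","scoop"):
    for r in bot.search_frame("wrist",t)[:5]: 
        b=r["bbox"];print(t,np.round(b).tolist(),round(r["confidence"],2))
b=bot.search_frame("wrist","bowl")
for r in b[:1]: x=r["bbox"];print(toz(K,E,(x[0]+x[2]/2,x[1]+x[3]/2),.104))
for n,v in(("bowl",[.561,.152,.104]),("lemon",[.505,.546,.029]),("jar",[.6485,.303,.105])): print(n,proj(K,E,v).round(1))
print(bot.read_clock())
E
```

```text
True [2.23446371e-05 5.45177596e-05 1.06867843e-03] 28.475
walnut_1_centre [269.0, 232.0, 23.0, 23.0] 0.87
bowl [197.0, 197.0, 108.0, 99.0] 0.75
bowl [150.0, 153.0, 37.0, 21.0] 0.18
lemon [482.0, 174.0, 50.0, 44.0] 0.69
spice_jar [342.0, 265.0, 30.0, 53.0] 0.76
scoop [376.0, 155.0, 64.0, 110.0] 0.62
[0.55608829 0.15014951 0.104     ]
bowl [[252.3 249.5]]
lemon [[508.1 197.3]]
jar [[357.8 304.3]]
31.3833
```

View pics/w3.png

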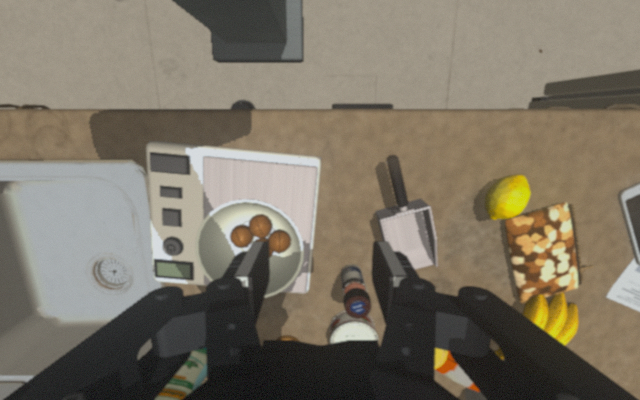

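```bash
python3 - <<'E'
from h import *
bot.move_pose([.53,.2,.38],down(np.pi/2))
K,E=cam("wrist");im=bot.camera("wrist")
print(proj(K,E,[[.561,.152,.104],[.505,.546,.029],[.6485,.303,.105]]).round(1).tolist(),bot.read_clock(),np.round(bot.read_ft_force(),1))
cv2.imwrite("pics/w4.png",cv2.resize(im[60:300,130:450,::-1],(800,600),interpolation=cv2.INTER_CUBIC))
E
```

```text
[[288.1, 189.9], [540.4, 144.0], [392.3, 247.6]] 31.9083 [-0.3 -0.3 -0. ]
```

View pics/w4.png

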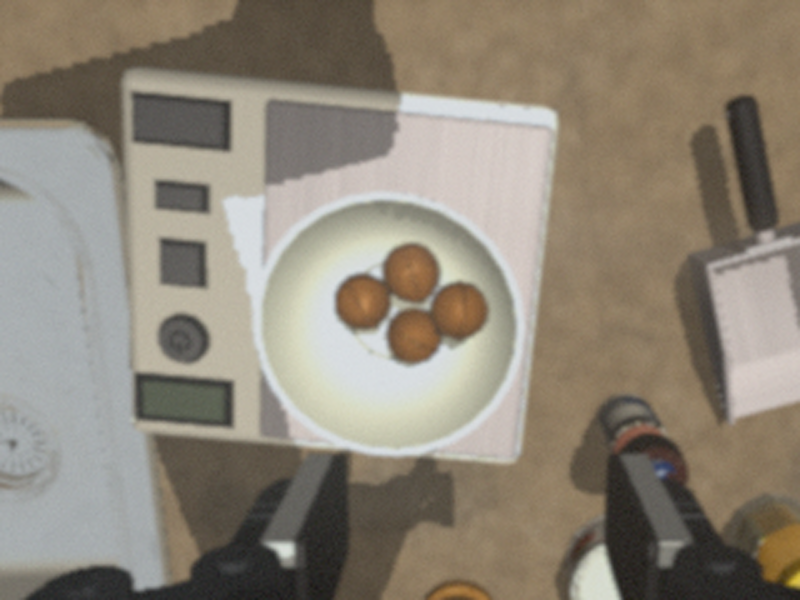

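All four walnuts lie in the bowl (crop around 410,305). The bowl is centred at image (286,190) against the (288,190) expected for where it stood, so it has not moved. The scoop lies empty and flat beside the scale.

```bash
python3 -c "
from cell import bot
print(bot.close_job())"
```

```text
the job is handed in; nothing more can be done
None
```

The job is handed in at about 32 s of the 61 s allowed: the round, square and bar keys were each pressed fully and released in that order, all four walnuts are in the bowl with no visible shift of it, and the scoop lies flat on the worktop clear of the scale.

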